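# Dip the gauge rod in the brewing kettle and present it for reading

## Task

Take the orange-handled gauge rod from its rest, push it tip first into the slanted guide tube of the small kettle until its brass collar stops on the tube's mouth, and keep it there for a moment. Then draw it right out and finish while still holding it: rod level and still in the air, touching nothing but the gripper, its tip over the yellow card about a hand's breadth up. Leave the blue-handled rod, the glass and the jar where they are.

Things in the scene. Friction and masses are not known exactly. Their poses are not given: they have to be found in the camera images.
- gauge_grip (a point): Gauge rod, orange handle (loose, 90-180 g), 258 mm long. This point: on its axis, in the handle, 199 mm behind the tip. +y: along the rod to the tip; z up while in its rest. Handle: square bar 16 x 16 mm, 110 mm long, its middle 4 mm behind this point. It starts level in a grey rest, axis 60 mm above the table, free room round the handle here; lift it straight up 20 mm or more.
- gauge_collar (a point): Centre of the front face (towards the tip) of the gauge rod's brass collar: 28 mm diameter, 8 mm thick, 59 mm ahead of gauge_grip along +y. Same axes as gauge_grip. This face stops on the tube's mouth.
- gauge_tip (a point): Tip of the gauge rod's steel probe: 10 mm diameter, tapering to 5 mm in the last 7 mm, 140 mm long from the collar's front face. Same axes.
- tube_mouth (a point): Centre of the mouth of the bright metal guide tube that slants out of the small kettle's side (fixed): bore 16 mm, outside 24 mm, 108 mm long, open into the kettle, where the probe has free room. +z: out of the tube along its axis, away from the kettle, 40 degrees above level; the rod goes in along -z, 140 mm deep. Mouth 164 mm above the table.
- kettle: Small kettle, fixed, 224 mm across, lid 178 mm high with a knob to 212 mm; origin: centre of its underside. The tube leaves it towards its own -y; the mouth is 180 mm from the kettle's axis. Two side handles reach 141 mm from the axis on its +x and -x sides.
- card_center (a point): Centre of the top of the yellow reading card, 110 x 110 mm, 2 mm thick, fixed flat on the table.
- rest: Grey plastic rest of the gauge rod, 70 x 240 mm foot (long side along its y), fixed, two slotted posts up to 67 mm high; origin: centre of its underside, straight below the rod's middle.
- spare_rest: The same rest, for the spare rod; fixed. Which of the two stands nearer the robot changes.
- spare_grip (a point): The spare rod with a blue handle, otherwise the same as the gauge rod, lying in the other rest; leave it. Point and axes as gauge_grip.
- glass: Clear beer glass, 72 mm across, 150 mm high, origin at its underside; loose bystander.
- jar: Amber jar with green cap, 72 mm across, 100 mm high, origin at its underside; loose bystander.
Mind the look-alikes: they are no part of the job. Several things look just like the part that bears card_center: the one meant starts farthest to the robot's right.

How it is judged:
By the outcome, as a careful person would: the job done as asked, in the order asked, and still so for the second after the job is handed in, while the arm keeps its last pose, push and grip.
It also fails if it takes over 61 s, if anything falls off the work surface, if the arm or the gripper's body presses on something with over 40 N, if the wrist force passes 120 N, or if a joint passes its speed limit or range.

## Robot

A 7-joint arm with a two-finger parallel gripper is mounted at the origin on the work surface. World frame = base frame: x ahead of the robot, y to its left, z up, the work surface at z = 0. Lengths are in m, angles in degrees, forces in N, time in s.
With the tool pointing down it reaches from about 0.4 to 0.85 m from the base axis. Payload 6.9 kg.
Tool frame: the origin (TCP) lies at the very end of the fingers, on their centre line; the grasp point (between the pads) lies 19 mm behind it; z points along the fingers, y is the line along which they close (so a half turn about z gives the same grasp; the last joint's range is limited). The gripper opens to 85 mm and grips with 20 to 120 N. Pads are 22 mm wide; open, the fingers measure 114 mm over their backs; the gripper's body (76 mm by 85 mm) begins 54 mm behind the grasp point. The pads swing forward as they close: fully open they stand 13 mm farther back than shut.
Start: joints at [-57.611, 29.078, -13.613, 85.955, 7.202, 65.827, -8.869], TCP at [0.277, 0.56, 0.195] pointing down, gripper open.
Joint ranges: [-176.47, 176.47], [-13.61, 117.27], [-81.72, 77.17], [0.22, 143.17], [-87.28, 267.28], [10, 112.55], [-165.47, 165.47]. Speed limits (degrees/s): [136.94, 136.94, 180, 180, 180, 180, 180].

## Interface

Orientations are given as a 3x3 rotation matrix whose columns are the frame's x, y, z axes.
In Python, from station import bot gives the robot as it stands.
- The arm moves only by the tool move_arm, never from a script. Its argument "motion" is one flat list of numbers, 5 for each row, row after row: the shift along the world's x, y, z in mm, then the turn about the world's z in rad, then the closure, from 0 (fully open) to 1 (shut). A call has 1 to 12 rows; each row shifts and turns the commanded pose from where the row before left it; what a row does not reach is not made up. A row lasts 1/12 s, in which the tool goes at most 41.7 mm and 7.16 degrees, less where a joint would pass 70% of its speed; a pose out of reach is approached as far as the arm can. A call with a gripper value outside its range is refused whole. The fingers move at their own pace and stop on an object; "squeeze" is the grip in N (left out, the last holds). Time passes only in rows, so rows that do not move let the fingers close. It gives the time, the measured TCP pose, the force, the opening and the grip force at its end, in the units of the state.
- bot.get_state(): the state, without advancing time (a new reading comes with each control period).
- bot.snapshot(name): name is "scene" or "top" or "wrist"; returns the picture (384x512x3 uint8, blue, green, red); there is no depth.
- bot.camera_info(name): a dict with "camera_matrix" (3x3 intrinsics, pixels), "world_from_camera" (4x4, takes a point from camera to world coordinates). Camera axes: x right, y down, z forward; pixel columns grow to the right and rows downward; lengths in m; the calibration is good to about 2 mm. A picture is of the moment at which its call begins: read the wrist's pose just before it. camera_info takes no time and is no camera call; for the wrist camera it gives the pose at the moment of the call.
- bot.finish_job(): hands the job in; it is judged then, once.
The state is a dict: "t": time; "joints": joint angles; "qvel": joint speeds; "joint_torque": joint torques, N m; "position": TCP position; "orientation": TCP orientation; "wrist_force": force on the tool from outside, world axes, zero at the start; "torque": the same for the moment, N m; "width": finger opening in m; "gripper_force": force on a finger pad.
Only numpy, scipy, OpenCV 4.12 (cv2) and the standard library are available. Lean on these libraries where they do the work, as an engineer would, in place of code of your own. Each camera call takes 0.05 s, during which the arm holds its last target. There are 200 camera calls.

## Working session

There is one attempt and no reset: what is moved stays moved. The work goes in short steps, Python scripts to look and compute and a tool call to move; the robot and the scene stay as the last step left them, time stands still between calls to the robot, and variables do not carry over. Pictures are saved under pics/ and viewed, at most 10 in all, crops included, and the job is handed in when it is done.

Besides the shell and the picture viewer there is one more tool, called after ">>>" as a command line: name --argument value ..., lists and objects as JSON in quotes. move_arm: Moves the arm, as the interface text tells. Its arguments: {"type":"object","properties":{"motion":{"type":"array"},"squeeze":{"type":"number"}},"required":["motion"]}

```bash
mkdir -p pics
cat > h.py <<'E'
import numpy as np, cv2
from station import bot
def cam(n):
    i=bot.camera_info(n); return np.array(i["camera_matrix"]),np.array(i["world_from_camera"])
def ray(c,u,v):
    K,T=c; d=T[:3,:3]@np.linalg.solve(K,[u,v,1.]); return T[:3,3],d
def onz(c,u,v,z):
    o,d=ray(c,u,v); return o+d*(z-o[2])/d[2]
def pix(c,p):
    K,T=c; q=K@(T[:3,:3].T@(np.array(p)-T[:3,3])); return q[:2]/q[2]
def tri(r1,r2):
    (o1,d1),(o2,d2)=r1,r2
    A=np.stack([d1,-d2],1); s=np.linalg.lstsq(A,o2-o1,rcond=None)[0]
    a,b=o1+s[0]*d1,o2+s[1]*d2; return (a+b)/2,np.linalg.norm(a-b)
E
python3 - <<'E'
from h import *
np.set_printoptions(precision=4,suppress=True)
for n in("scene","top"):
    im=bot.snapshot(n); cv2.imwrite(f"pics/{n}0.png",im); K,T=cam(n); print(n,K[0,0],T[:3,3],T[:3,2])
a=cv2.imread("pics/scene0.png");b=cv2.imread("pics/top0.png")
cv2.imwrite("pics/both0.png",cv2.resize(np.vstack([a,b]),(800,1200)))
E
```

```text
scene 363.68149676121106 [0.909  0.6147 1.055 ] [-0.3351 -0.4944 -0.8021]
top 389.0326783640698 [0.3251 0.0388 1.0734] [ 0.2266 -0.0119 -0.9739]
```

View pics/scene0.png

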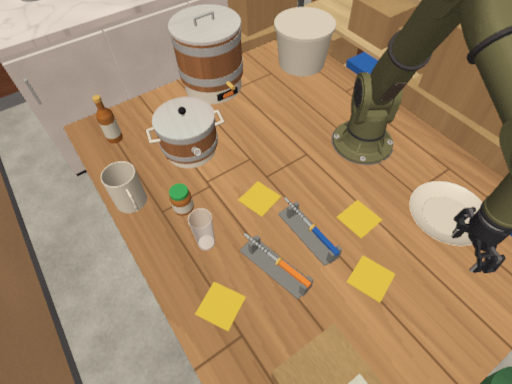

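View pics/top0.png

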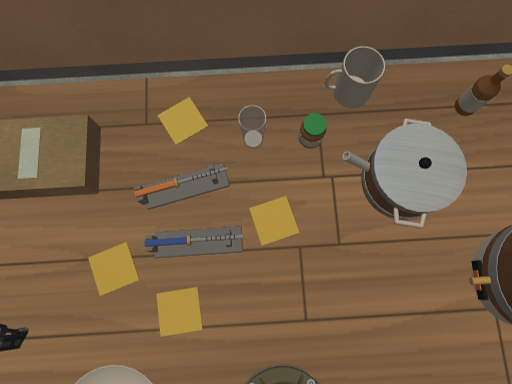

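Run:
```python
from h import *
np.set_printoptions(precision=4,suppress=True)
a=cv2.imread("pics/scene0.png");b=cv2.imread("pics/top0.png")
def m(im,lo,hi): return cv2.inRange(cv2.cvtColor(im,cv2.COLOR_BGR2HSV),lo,hi)
C={n:cam(n) for n in("scene","top")}
for n,im in(("scene",a),("top",b)):
    for nm,lo,hi,z in(("yel",(22,150,150),(32,255,255),.002),("org",(5,200,150),(14,255,255),.068),("blue",(105,150,80),(125,255,255),.068)):
        cs,_=cv2.findContours(m(im,lo,hi),0,2)
        for c in cs:
            if cv2.contourArea(c)<60: continue
            r=cv2.minAreaRect(c); p=onz(C[n],*r[0],z); bx=[onz(C[n],*q,z)[:2] for q in cv2.boxPoints(r)]
            print(n,nm,np.round(r[0]),np.round(r[1]),p[:2],np.array(bx).round(3).tolist() if nm=="org" else "")
x=cv2.resize(b[130:220,120:250],None,fx=5,fy=5,interpolation=2)
y=cv2.resize(b[110:240,330:480],None,fx=5,fy=5,interpolation=2)
z=cv2.resize(a[90:170,140:230],None,fx=5,fy=5,interpolation=2)
w=cv2.resize(a[220:300,230:330],None,fx=5,fy=5,interpolation=2)
def pad(i,h,w): o=np.zeros((h,w,3),np.uint8); o[:i.shape[0],:i.shape[1]]=i; return o
cv2.imwrite("pics/c1.png",pad(y,650,750)[:600])
cv2.imwrite("pics/c2.png",pad(np.vstack([pad(x,300,400)*0+pad(cv2.resize(x,(433,300)),300,433)[:, :400], pad(cv2.resize(w,(375,300)),300,400)]) ,600,400))
cv2.imwrite("pics/c2.png",np.hstack([cv2.imread("pics/c2.png"),pad(cv2.resize(z,(400,356)),600,400)]))
```

```text
scene yel [220. 305.] [37. 39.] [0.8079 0.2399] 
scene yel [371. 278.] [39. 32.] [0.3894 0.4353] 
scene yel [359. 218.] [36. 28.] [0.267 0.258] 
scene yel [259. 198.] [33. 27.] [ 0.494  -0.0091] 
scene blue [326. 241.] [35.  5.] [0.4477 0.2808] 
scene blue [361.  63.] [25. 21.] [-0.2884 -0.3167] 
top yel [179. 311.] [43. 42.] [0.2643 0.255 ] 
top yel [113. 269.] [39. 44.] [0.3857 0.4315] 
top yel [274. 220.] [38. 39.] [ 0.492  -0.0127] 
top yel [182. 120.] [34. 37.] [0.8057 0.2371] Traceback (most recent call last):
  File "<stdin>", line 19, in <module>
  File "<stdin>", line 17, in pad
ValueError: could not broadcast input array from shape (450,650,3) into shape (300,400,3)
```

View pics/c1.png

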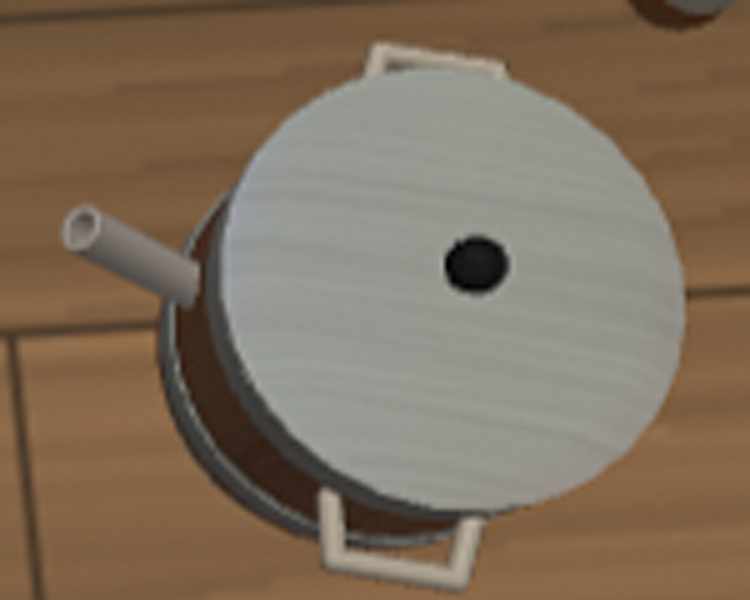

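Run:
```python
from h import *
np.set_printoptions(precision=4,suppress=True)
a=cv2.imread("pics/scene0.png");b=cv2.imread("pics/top0.png")
C={n:cam(n) for n in("scene","top")}
for n,im in(("scene",a),("top",b)):
    h=cv2.cvtColor(im,cv2.COLOR_BGR2HSV)
    mk=cv2.inRange(h,(5,190,120),(16,255,255))
    cs,_=cv2.findContours(mk,0,2)
    for c in cs:
        r=cv2.minAreaRect(c)
        if 100<cv2.contourArea(c)<800:
            print(n,np.round(r[0]),np.round(r[1]),r[2],onz(C[n],*r[0],.066)[:2],[onz(C[n],*q,.066)[:2].round(3).tolist() for q in cv2.boxPoints(r)])
g=cv2.cvtColor(b,cv2.COLOR_BGR2HSV)
# lid
mk=cv2.inRange(g,(0,0,120),(180,60,255)); mk[:, :368]=0
cs,_=cv2.findContours(mk,0,2); c=max(cs,key=cv2.contourArea); e=cv2.fitEllipse(cv2.convexHull(c)); print("lid",e,onz(C["top"],*e[0],.178))
mt,ms=(345.8,155.3),(197,151)
print("mouth z164",onz(C["top"],*mt,.164),"knob",onz(C["top"],425,162.6,.205))
print(tri(ray(C["top"],*mt),ray(C["scene"],*ms)))
x=cv2.resize(b[145:215,125:235],(440,280),interpolation=2)
w=cv2.resize(a[225:297,235:315],(320,288),interpolation=2)
z=cv2.resize(a[125:175,165:235],(448,320),interpolation=2)
o=np.zeros((600,800,3),np.uint8); o[:280,:440]=x;o[:288,450:770]=w;o[280:600,:448]=z
cv2.imwrite("pics/c2.png",o)
```

```text
lid ((419.8646240234375, 166.15493774414062), (86.84959411621094, 96.56175231933594), 134.76309204101562) [ 0.5745 -0.3626  0.178 ]
mouth z164 [ 0.6168 -0.1919  0.164 ] knob [ 0.5748 -0.3638  0.205 ]
(array([ 0.6163, -0.1915,  0.1638]), np.float64(0.0013352508544531383))
```

View pics/c2.png

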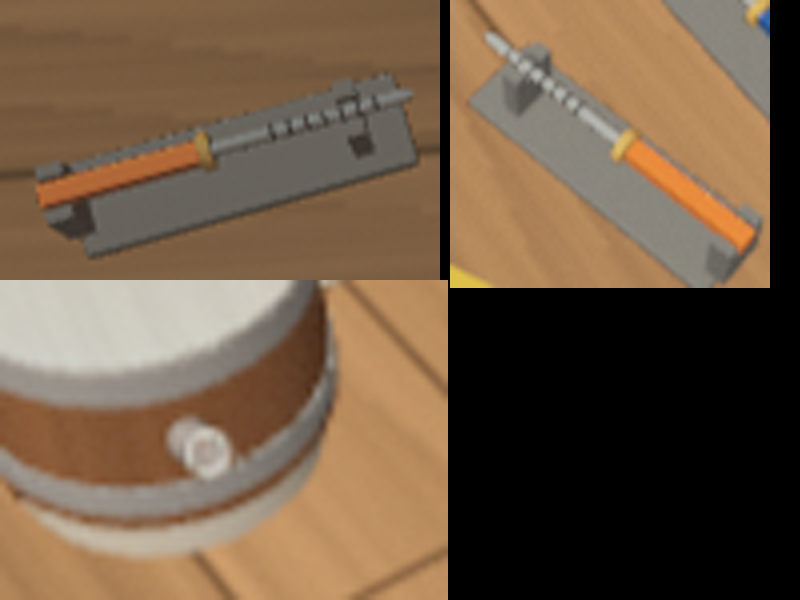

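Run:
```python
from h import *
np.set_printoptions(precision=4,suppress=True)
C=cam("top"); Cs=cam("scene")
for n,p in(("butt",(134.5,194)),("collar",(177.5,182.9)),("tip",(228,168.2))): print(n,onz(C,*p,.061))
for n,p in(("butt",(311.5,282.5)),("collar",(277.8,260.5)),("tip",(245,234))): print(n,onz(Cs,*p,.061))
s=bot.get_state(); print(s["t"],s["position"],s["orientation"],s["width"])
print(cam("wrist"))
```

```text
butt [0.5754 0.3569 0.061 ]
collar [0.5992 0.2419 0.061 ]
tip [0.6323 0.1047 0.061 ]
butt [0.5655 0.3565 0.061 ]
collar [0.603  0.2456 0.061 ]
tip [0.6325 0.1137 0.061 ]
0.1 [0.2772 0.5596 0.1938] [[-0.8961  0.4438 -0.0007]
 [ 0.4438  0.8961 -0.0014]
 [-0.     -0.0016 -1.    ]] 0.08536931365065373
(array([[311.5016,   0.    , 257.3696],
       [  0.    , 311.5016, 197.7461],
       [  0.    ,   0.    ,   1.    ]]), array([[ 0.4437,  0.863 ,  0.2417,  0.2156],
       [ 0.8962, -0.4271, -0.1202,  0.5896],
       [-0.0005,  0.2699, -0.9629,  0.3733],
       [ 0.    ,  0.    ,  0.    ,  1.    ]]))
```

>>> move_arm --motion '[26,-21.5,0,-0.0742,0,26,-21.5,0,-0.0742,0,26,-21.5,0,-0.0742,0,26,-21.5,0,-0.0742,0,26,-21.5,0,-0.0742,0,26,-21.5,0,-0.0742,0,26,-21.5,0,-0.0742,0,26,-21.5,0,-0.0742,0,26,-21.5,0,-0.0742,0,26,-21.5,0,-0.0742,0,26,-21.5,0,-0.0742,0,26,-21.5,0,-0.0742,0]'

```text
t: 1.1
position: [0.5902, 0.3007, 0.1942]
orientation: [[-0.215, 0.977, -0.001], [0.977, 0.215, -0.0], [-0.0, -0.001, -1.0]]
wrist_force: [0.3, 0.7, 0.0]
width: 0.0857
gripper_force: 0.0
```

Run:
```python
from h import *
np.set_printoptions(precision=4,suppress=True)
s=bot.get_state(); print(s["t"],s["position"],s["orientation"][1],s["qvel"])
C=cam("wrist"); im=bot.snapshot("wrist"); cv2.imwrite("pics/w1.png",im); np.savez("w1.npz",K=C[0],T=C[1])
```

```text
1.1 [0.5902 0.3007 0.1942] [ 0.9765  0.2153 -0.0004] [ 24.788   14.6083  14.6958 -26.6055  -8.8301  11.9919 -10.4183]
```

View pics/w1.png

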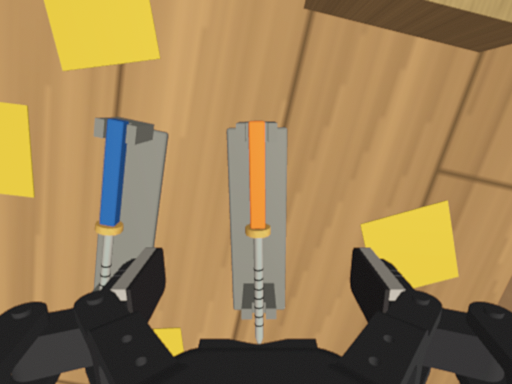

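```bash
cat > rod.py <<'E'
from h import *
np.set_printoptions(precision=4,suppress=True)
def meas(z,name="w"):
    s=bot.get_state(); C=cam("wrist"); im=bot.snapshot("wrist"); cv2.imwrite(f"pics/{name}.png",im)
    h=cv2.cvtColor(im,cv2.COLOR_BGR2HSV)
    mk=cv2.inRange(h,(6,190,150),(17,255,255))
    cs,_=cv2.findContours(mk,0,2); c=max(cs,key=cv2.contourArea)
    r=cv2.minAreaRect(c); bp=cv2.boxPoints(r); bp=bp[np.argsort(bp[:,1])]
    A=onz(C,*bp[:2].mean(0),z); B=onz(C,*bp[2:].mean(0),z); d=(B-A)/np.linalg.norm(B-A)
    print("t",s["t"],"tcp",s["position"],"tooly",np.degrees(np.arctan2(*s["orientation"][:2][::-1,1] if 0 else (s["orientation"][1][1],s["orientation"][0][1]))))
    print(r,"butt",A,"front",B,np.linalg.norm(B-A),"heading",np.degrees(np.arctan2(d[1],d[0])),"grip",B-.051*d, "wf",s["wrist_force"],s["width"])
E
python3 -c "
from rod import *
meas(.068,'w2')"
```

```text
t 1.15 tcp [0.5964 0.2929 0.1938] tooly 11.646272369492573
((251.9105224609375, 165.04815673828125), (108.34422302246094, 15.023407936096191), 88.26429748535156) butt [0.5761 0.3571 0.068 ] front [0.6007 0.2515 0.068 ] 0.10838077600513481 heading -76.90813465618444 grip [0.5891 0.3012 0.068 ] wf [ 4.8348 -4.3238  0.5424] 0.08565292128987256
```

>>> move_arm --motion '[0,0,0,0.007,0,0,0,-30,0,0,0,0,-40,0,0,0,0,-40,0,0,0,0,-25,0,0,0,0,-10,0,0,0,0,-7,0,0,0,0,0,0,0]'

```text
t: 1.87
position: [0.5886, 0.3029, 0.0421]
orientation: [[-0.227, 0.974, -0.001], [0.974, 0.227, -0.0], [0.0, -0.001, -1.0]]
wrist_force: [0.6, 0.3, -0.0]
width: 0.0855
gripper_force: 0.0
```

```bash
python3 -c "
from rod import *
meas(.068,'w3')"
```

```text
t 1.8667 tcp [0.5886 0.3029 0.0421] tooly 13.137766799902982
((258.0, 231.5), (191.0, 30.0), 90.0) butt [0.5758 0.3575 0.068 ] front [0.6006 0.2516 0.068 ] 0.10882179970749711 heading -76.83165148064901 grip [0.589  0.3012 0.068 ] wf [ 0.6327  0.2518 -0.0364] 0.08546888634125459
```

>>> move_arm --motion '[0,0,0,0,1,0,0,0,0,1,0,0,0,0,1,0,0,0,0,1,0,0,0,0,1,0,0,0,0,1,0,0,0,0,1,0,0,0,0,1]' --squeeze 60

```text
t: 2.58
position: [0.5894, 0.302, 0.0426]
orientation: [[-0.226, 0.974, -0.0], [0.974, 0.226, 0.0], [0.0, -0.0, -1.0]]
wrist_force: [-0.2, -0.2, 0.3]
width: 0.0004
gripper_force: 0.0
```

Run:
```python
from rod import *
meas(.068,'w4')
im=bot.snapshot("scene");
o=np.hstack([cv2.imread("pics/w4.png")[:, 100:430],cv2.resize(im[190:310,220:330],(352,384))]); cv2.imwrite("pics/v4.png",o)
```

```text
t 2.5833 tcp [0.5894 0.302  0.0426] tooly 13.034592453033389
((257.0, 184.0), (102.0, 30.0), 90.0) butt [0.5758 0.3579 0.068 ] front [0.5878 0.3061 0.068 ] 0.05318661686808439 heading -76.97793149855691 grip [0.5763 0.3558 0.068 ] wf [-0.1522 -0.1653  0.2805] 0.0003667027860712275
```

View pics/v4.png

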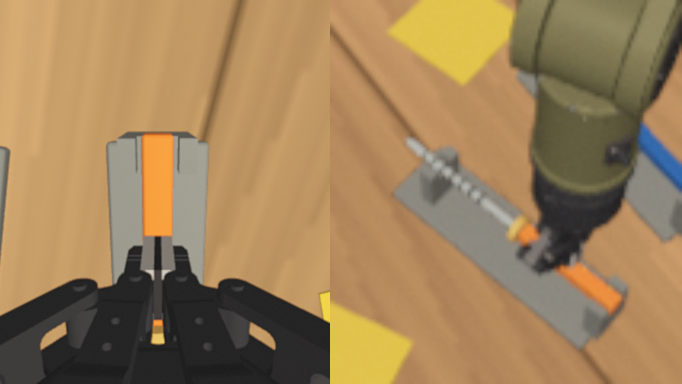

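Run:
```python
from rod import *
C=cam("wrist"); s=bot.get_state(); p=np.array(s["position"]); R=np.array(s["orientation"])
print(C[1][:3,3]-p, R.T@(C[1][:3,3]-p))
for b in (0,.019,.03,.04,.06): print(b,pix(C,p-R[:,2]*b),pix(C,p-R[:,2]*b+R[:,0]*.011),pix(C,p-R[:,2]*b-R[:,0]*.011))
cv2.imwrite("pics/v5.png",cv2.resize(cv2.imread("pics/w4.png")[110:370,190:330],(700*140//260,700))[:600] if 0 else cv2.resize(cv2.imread("pics/w4.png")[200:370,180:340],(560,595),interpolation=2))
print({k:s[k] for k in("width","gripper_force","joint_torque","wrist_force")})
```

```text
[-0.0157  0.0661  0.1795] [ 0.068  -0.0004 -0.1795]
0 [258.0575 225.596 ] [258.0692 208.502 ] [258.0462 242.1679]
0.019 [258.1258 237.7694] [258.1399 219.047 ] [258.1122 255.8605]
0.03 [258.1724 246.0718] [258.1883 226.2591] [258.157  265.1738]
0.04 [258.2203 254.6194] [258.2382 233.7013] [258.2031 274.7406]
0.06 [258.337  275.4171] [258.3602 251.8827] [258.3148 297.9283]
{'width': -0.0002401542693341627, 'gripper_force': 0.0, 'joint_torque': array([  0.0038, -70.3094,   1.7512, -20.9858,   0.0118,   0.0038,
         0.    ]), 'wrist_force': array([-0.3008, -0.6053,  0.7562])}
```

View pics/v5.png

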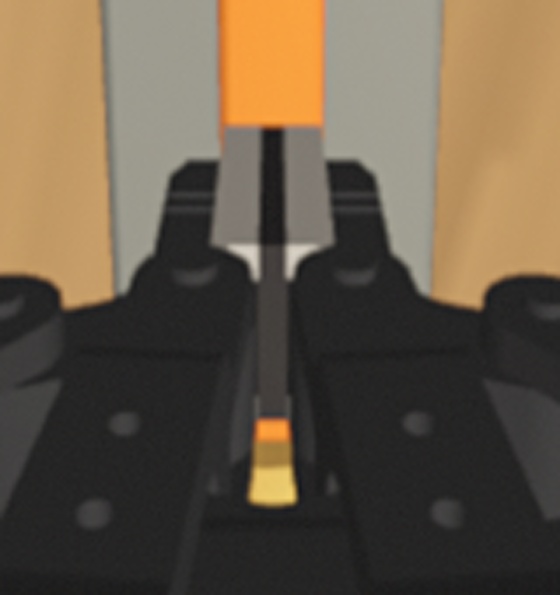

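>>> move_arm --motion '[0,0,0,0,0,0,0,0,0,0,0,0,0,0,0,0,0,0,0,0,0,0,0,0,0,0,0,0,0,0,0,0,-7,0,0,0,0,-7,0,0,0,0,-7,0,0,0,0,-6,0,0,0,0,-5,0,0,0,0,0,0,0]'

```text
t: 3.68
position: [0.5885, 0.3016, 0.0088]
orientation: [[-0.226, 0.974, -0.002], [0.974, 0.226, -0.001], [-0.001, -0.002, -1.0]]
wrist_force: [0.3, -0.0, -0.2]
width: 0.085
gripper_force: 0.0
```

```bash
python3 -c "
from rod import *
meas(.068,'w6')
im=cv2.imread('pics/w6.png'); s=bot.snapshot('scene')
cv2.imwrite('pics/v6.png',np.hstack([im,cv2.resize(s[210:300,240:310],(284,384))]))"
```

```text
t 3.6833 tcp [0.5885 0.3016 0.0088] tooly 13.040305415381505
((259.0, 241.0), (204.0, 38.0), 90.0) butt [0.5758 0.3578 0.068 ] front [0.5969 0.2674 0.068 ] 0.09284685297833273 heading -76.87383659269882 grip [0.5853 0.3171 0.068 ] wf [ 0.2882 -0.0211 -0.1963] 0.08503252580957582
```

View pics/v6.png

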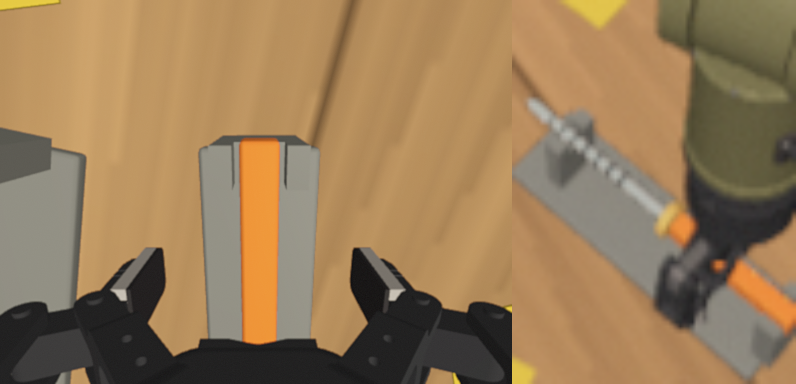

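>>> move_arm --motion '[0,0,-4,0,0,0,0,-3,0,0,0,0,0,0,0,0,0,0,0,1,0,0,0,0,1,0,0,0,0,1,0,0,0,0,1,0,0,0,0,1,0,0,0,0,1,0,0,0,0,1,0,0,0,0,1]' --squeeze 60

```text
t: 4.7
position: [0.5896, 0.3021, 0.0039]
orientation: [[-0.226, 0.974, 0.0], [0.974, 0.226, 0.0], [0.0, 0.001, -1.0]]
wrist_force: [-0.2, 0.5, 1.7]
width: 0.015
gripper_force: 58.6
```

>>> move_arm --motion '[0,0,8,0,1,0,0,15,0,1,0,0,25,0,1,0,0,35,0,1,0,0,35,0,1,0,0,35,0,1,0,0,30,0,1,0,0,15,0,1,0,0,5,0,1,0,0,0,0,1]'

```text
t: 5.53
position: [0.5898, 0.3023, 0.2081]
orientation: [[-0.226, 0.974, 0.002], [0.974, 0.226, 0.001], [0.001, 0.002, -1.0]]
wrist_force: [0.2, -1.0, -2.0]
width: 0.0154
gripper_force: 58.5
```

```bash
python3 -c "
from rod import *
meas(.268,'w7')
im=cv2.imread('pics/w7.png'); s=bot.snapshot('scene'); cv2.imwrite('pics/s7.png',s); cv2.imwrite('pics/t7.png',bot.snapshot('top'))
cv2.imwrite('pics/v7.png',np.hstack([im[:,120:400],s]))"
```

```text
t 5.5333 tcp [0.5898 0.3023 0.2081] tooly 13.03794715041146
((257.0, 242.0), (202.0, 40.0), 90.0) butt [0.5762 0.3575 0.268 ] front [0.5968 0.2684 0.268 ] 0.09144298312410867 heading -76.97744212888979 grip [0.5854 0.3181 0.268 ] wf [ 0.2432 -1.0278 -2.0232] 0.01543922914581757
```

View pics/v7.png

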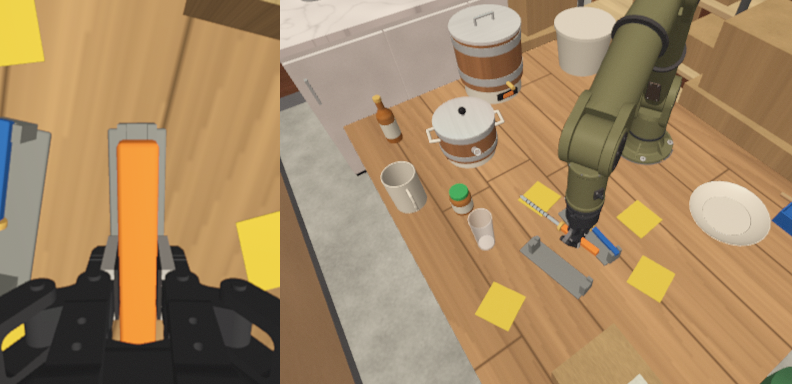

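Run:
```python
from h import *
np.set_printoptions(precision=4,suppress=True)
C=cam("top"); S=cam("scene")
print("glass",onz(C,253,139,0),onz(C,252,119,.15),onz(S,206,242,0)," jar",onz(C,314,126,.1),onz(S,179,191,.1))
print("knob",tri(ray(C,425,162.6),ray(S,182,111)))
for m in((197.4,151.5),(197,151)): print("mouth",tri(ray(C,345.8,155.3),ray(S,*m)))
# tube base midpoint in c1 -> heading via z
mb=(330+183/5-.4,110+279/5-.4); Q=onz(C,*mb,.164-.108*np.sin(np.radians(40))*.75)
print("tube pt",Q)
# held rod: tip/butt/collar pixel candidates from s7,t7
t=cv2.imread("pics/t7.png"); s=cv2.imread("pics/s7.png")
g=np.array([.5898,.3023,.264]); d=np.array([np.cos(np.radians(-77)),np.sin(np.radians(-77)),0])
for n,c in(("top",C),("scene",S)): print(n,"pred tip",pix(c,g+.199*d),"butt",pix(c,g-.059*d),"mouth",pix(c,[.6165,-.1917,.164]))
p=pix(C,g+.199*d).astype(int);q=pix(S,g+.199*d).astype(int)
A=cv2.resize(t[p[1]-20:p[1]+20,p[0]-20:p[0]+20],(390,390),interpolation=2);B=cv2.resize(s[q[1]-20:q[1]+20,q[0]-20:q[0]+20],(390,390),interpolation=2)
for i in(A,B): cv2.drawMarker(i,(195,195),(0,0,255),0,12,1)
cv2.imwrite("pics/v8.png",np.hstack([A,B])); print(p,q)
```

```text
glass [0.7354 0.032  0.    ] [0.7322 0.0324 0.15  ] [0.7361 0.0336 0.    ]  jar [ 0.7242 -0.1323  0.1   ] [ 0.7301 -0.1269  0.1   ]
knob (array([ 0.5761, -0.3669,  0.1935]), np.float64(0.005433418583242117))
mouth (array([ 0.6162, -0.1913,  0.162 ]), np.float64(0.003134564179697474))
mouth (array([ 0.6163, -0.1915,  0.1638]), np.float64(0.0013352508544531383))
tube pt [ 0.6031 -0.2546  0.1119]
top pred tip [219.1305 140.8679] butt [103.9341 172.6966] mouth [345.7262 155.4072]
scene pred tip [239.6437 195.1963] butt [317.2372 252.8219] mouth [196.715 150.867]
[219 140] [239 195]
```

View pics/v8.png

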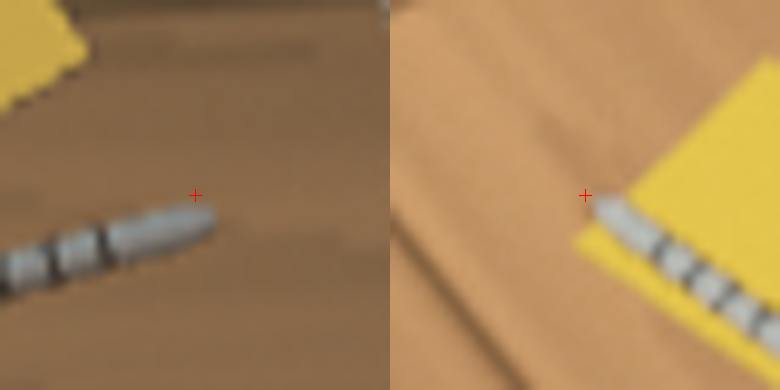

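>>> move_arm --motion '[3.6,-14.7,0,-0.03,1,7,-26,0,-0.045,1,7.6,-28,0,-0.045,1,7.6,-29,0,-0.045,1,7.6,-29,0,-0.045,1,7.6,-29,0,-0.045,1,7.6,-29,-10,-0.045,1,7.6,-29,-16,-0.045,1,7.6,-29,-16,-0.045,1,6.6,-24,-14,-0.04,1,4,-14,-8,-0.0325,1,1.6,-6,0,0,1]'

```text
t: 6.68
position: [0.6639, 0.0112, 0.1395]
orientation: [[0.239, 0.971, -0.005], [0.971, -0.239, -0.002], [-0.003, -0.004, -1.0]]
wrist_force: [-0.1, 0.4, -0.5]
width: 0.0155
gripper_force: 58.5
```

>>> move_arm --motion '[0,0,0,0,1,0,0,0,0,1]'

```text
t: 6.85
position: [0.6655, 0.0169, 0.143]
orientation: [[0.231, 0.973, 0.0], [0.973, -0.231, 0.001], [0.001, 0.0, -1.0]]
wrist_force: [-0.2, 0.6, -0.3]
width: 0.015
gripper_force: 58.5
```

Run:
```python
from h import *
np.set_printoptions(precision=4,suppress=True)
C=cam("top"); S=cam("scene")
print("earlier tip",tri(ray(C,220.8,142.05),ray(S,240.3,195.3)))
s=bot.get_state(); print(s["t"],s["position"],s["qvel"].round(1) if hasattr(s["qvel"],'round') else s["qvel"],np.degrees(np.arctan2(s["orientation"][1][1],s["orientation"][0][1])))
t=bot.snapshot("top"); c=bot.snapshot("scene"); cv2.imwrite("pics/t9.png",t); cv2.imwrite("pics/s9.png",c)
x,y=345,155;u,v=197,151
A=cv2.resize(t[y-30:y+20,x-35:x+15],(400,400),interpolation=2);B=cv2.resize(c[v-25:v+25,u-15:u+35],(400,400),interpolation=2)
cv2.imwrite("pics/v9.png",np.hstack([A,B]))
```

```text
earlier tip (array([0.6324, 0.1059, 0.2595]), np.float64(0.002207517875166976))
6.85 [0.6655 0.0169 0.143 ] [-1.2 -0.7 -0.8 -0.2 -0.2  0.  -0.2] -13.36293498390951
```

View pics/v9.png

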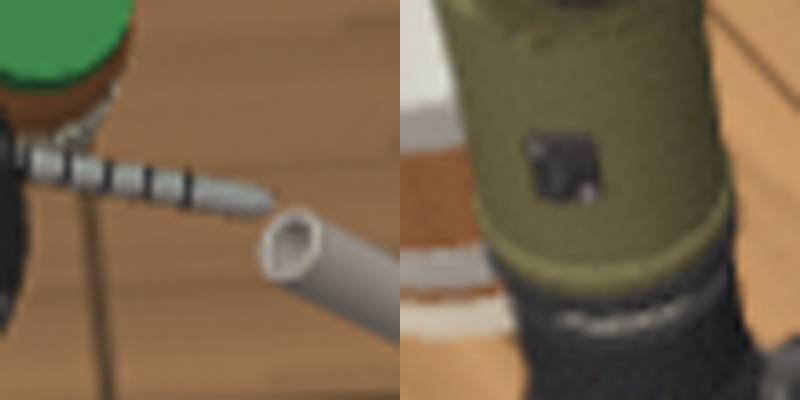

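Run:
```python
from h import *
np.set_printoptions(precision=4,suppress=True)
C=cam("top"); 
M=onz(C,346.0,155.35,.164)
for z in(.1945,.199): 
    T=onz(C,343.6,150.0,z); e=np.array([.2334,.9724]); r=(T-M)[:2]; print(T,"out",r@e,"lat(x+)",r@np.array([.9724,-.2334]))
print(M)
t=cv2.imread("pics/t9.png"); im=t[125:175,310:360]
# tube edge lines & rod in gray for axis heading
g=cv2.cvtColor(im,cv2.COLOR_BGR2HSV)
for x in (14,18,22,26,30): print(x+310,g[12:40,x,1])
for x in (38,42,46,49): print(x+310,g[15:50,x,1])
```

```text
[ 0.6205 -0.1804  0.1945] out 0.012550058178093085 lat(x+) 0.0009605939204823628
[ 0.619  -0.1793  0.199 ] out 0.013288323428470165 lat(x+) -0.0007717207026207029
[ 0.6166 -0.1924  0.164 ]
324 [113 123 122 120 122 120 121 118  53  10  11  21  83 123 120 119 121 121
 120 120 122 120 121 121 123 120 121 120]
328 [120 119 122 121 121 122 122 124 118   5   4  12  49 111 122 120 120 120
 120 120 121 121 120 121 120 123 120 121]
332 [120 121 121 121 121 122 120 121 120  59   9   9  13  55 120 120 121 122
 121 119 120 119 120 121 123 120 119 120]
336 [121 119 120 119 119 122 120 122 123 111  42  12  10  21  84 125 122 122
 120 119 121 123 122 120 121 120 119 120]
340 [119 120 119 121 120 119 121 120 123 125  93  19  10  15  30 105 125 121
 122 124 121 122 121 120 122 119 120 122]
348 [119 119 121 120 122 120 121 121 119 124 114  64  26  26  29  30  30  32
  29  28  24  32  87 123 121 121 121 122 122 121 122 121 121 120 118]
352 [119 119 120 121 120 121 121 120 121 121 122 123 122  73  26  28  30  30
  30  30  29  29  26  31  85 125 121 121 122 121 121 121 121 119 116]
356 [119 119 119 121 121 119 120 122 120 121 120 120 123 123 120  73  26  29
  30  31  31  29  29  29  26  30  89 123 122 122 122 122 120 120 119]
359 [120 121 122 121 120 122 121 122 121 121 122 122 120 120 122 125 110  53
  27  29  30  28  30  30  25  27  24  57 115 123 121 122 123 121 118]
```

Run:
```python
from h import *
C=cam("top"); M=np.array([.6166,-.1924,.164])
for h in range(72,82,1):
    e=np.array([np.cos(np.radians(h)),np.sin(np.radians(h))]); a=np.r_[e*np.cos(np.radians(40)),np.sin(np.radians(40))]
    p,q=pix(C,M-.02*a),pix(C,M-.06*a); 
    G=np.array([.62,-.18,.196]); r,s=pix(C,G),pix(C,G+.05*np.r_[e,0])
    u=pix(C,G+.05*np.r_[e*np.cos(.035),.035])
    print(h,"tube slope",(q-p)[1]/(q-p)[0],"rod slope level",(s-r)[1]/(s-r)[0],"2deg nosedown",(u-r)[1]/(u-r)[0])
```

```text
72 tube slope 0.6360135813130866 rod slope level 0.24377546176502257 2deg nosedown 0.2576020258168038
73 tube slope 0.6132060653752113 rod slope level 0.22659637423927442 2deg nosedown 0.24024411758586353
74 tube slope 0.5907261850457658 rod slope level 0.20953099460410374 2deg nosedown 0.2230061459636135
75 tube slope 0.5685519044954085 rod slope level 0.19256789826514567 2deg nosedown 0.2058763957515884
76 tube slope 0.5466620470413928 rod slope level 0.17569592115648938 2deg nosedown 0.18884342674069754
77 tube slope 0.5250362154278677 rod slope level 0.1589041293524908 2deg nosedown 0.1718960421707645
78 tube slope 0.5036547171487893 rod slope level 0.1421817899305127 2deg nosedown 0.15502325851808046
79 tube slope 0.4824984942237489 rod slope level 0.1255183429152982 2deg nosedown 0.1382142764334242
80 tube slope 0.4615490568876385 rod slope level 0.10890337414580205 2deg nosedown 0.12145845266360628
81 tube slope 0.44078842069979873 rod slope level 0.09232658891383438 2deg nosedown 0.10474527279891874
```

>>> move_arm --motion '[-2,0.5,-8,0.01,1,0,0,-10,0,1,0,0,-10,0,1,0,0,-5,0,1,0,0,0,0,1,0,0,0,0,1,-0.9,-4,0,0,1,-0.9,-4,0,0,1,-0.9,-4,0,0,1,0,0,0,0,1,0,0,0,0,1]'

```text
t: 7.87
position: [0.6608, 0.0031, 0.1099]
orientation: [[0.224, 0.975, 0.001], [0.975, -0.224, -0.0], [-0.0, 0.001, -1.0]]
wrist_force: [-0.1, 0.5, -0.2]
width: 0.0149
gripper_force: 58.5
```

Run:
```python
from h import *
C=cam("top"); t=bot.snapshot("top"); g=cv2.cvtColor(t,cv2.COLOR_BGR2HSV)[...,1]
v=cv2.cvtColor(t,cv2.COLOR_BGR2GRAY)
print("pred tip",pix(C,[.6166,-.1924,.164]),bot.get_state()["position"])
print(v[142:166,326:358:1])
```

```text
pred tip [346.00581026 155.35229334] [0.66081935 0.00359651 0.10984809]
[[111 111 111 111 112 111 111 111 111 112 111 111 110 110 111 110 110 110
  111 111 110 110 111 110 111 110 110 110 109 110 109 110]
 [111 112 111 111 112 111 112 111 111 112 112 111 110 111 110 110 110 110
  109 110 109 109 109 109 109 109 108 108 108 108 108 108]
 [111 110 111 110 110 110 111 111 110 110 109 109 110 109 109 109 108 109
  108 109 107 107 106 105 107 106 106 106 105 105 105 106]
 [109 109 108 108 109 108 108 108 107 107 107 106 106 105 105 106 105 104
  104 104 105 104 104 105 104 104 104 104 104 103 104 104]
 [106 105 105 105 105 105 105 105 104 105 104 104 103 103 104 104 104 104
  104 104 104 105 105 105 105 105 106 105 106 106 106 106]
 [106 105 104 105 105 106 105 106 105 106 105 105 105 106 107 107 106 106
  106 106 106 107 106 107 107 107 107 108 108 107 108 108]
 [106 107 107 107 108 108 108 107 107 107 107 108 108 108 108 107 107 108
  108 108 108 107 107 108 108 108 107 107 107 108 107 107]
 [108 109 108 107 108 108 108 108 108 107 107 107 107 108 108 108 108 108
  109 108 107 108 107 1
[... 1464 characters left out ...]
6 100 104 107 112 116 121 125 129]
 [103 103 103 103 103 103 103 103 104 104 105 104 104 104 105 105 105 105
  105  98  90  86  84  88  92  97 101 105 108 113 117 122]
 [105 106 105 106 106 105 106 106 106 106 107 106 106 107 106 107 107 107
  109 109 109 102  92  88  85  89  93  97 101 105 109 113]
 [108 108 107 108 108 108 107 108 108 109 109 109 109 109 109 110 110 110
  110 111 111 112 111 103  95  89  86  89  93  98 102 106]
 [110 110 110 110 110 110 111 111 111 110 111 111 112 112 112 112 112 112
  111 112 112 112 112 113 113 105  95  89  87  89  94  98]
 [112 112 112 112 112 112 113 112 112 113 112 112 113 113 112 112 112 112
  113 113 113 113 113 113 114 115 114 105  97  91  88  91]]
```

>>> move_arm --motion '[-0.7,-3.2,0,0,1,-0.7,-3.2,0,0,1,-0.7,-3,0,0,1,0,0,0,0,1,-0.1,-0.4,5.5,0,1,-0.1,-0.4,5.5,0,1,-0.1,-0.4,5.5,0,1,0,0,0,0,1]' --squeeze 30

```text
t: 8.58
position: [0.6589, -0.0068, 0.1277]
orientation: [[0.223, 0.975, 0.002], [0.975, -0.223, 0.0], [0.001, 0.002, -1.0]]
wrist_force: [-0.5, 1.7, -3.5]
width: 0.0151
gripper_force: 57.9
```

```bash
cat > chk.py <<'E'
from rod import *
C=cam("wrist"); im=bot.snapshot("wrist"); s=bot.get_state(); p=np.array(s["position"]); R=np.array(s["orientation"])
mk=cv2.inRange(cv2.cvtColor(im,cv2.COLOR_BGR2HSV),(6,170,90),(17,255,255))
cs,_=cv2.findContours(mk,0,2); c=max(cs,key=cv2.contourArea)
top=c[:,0,1].min(); row=int(top)+4; w=np.flatnonzero(mk[row,200:320]); print("butt row",top,"width",len(w),"mid",w.mean()+200)
# predicted top row of butt upper edge vs pitch, axis 56mm above tcp
for th in range(-5,51,5):
    t=np.radians(th); o=R[:,0]*.0595; 
    g=p+[0,0,.056]; b=g+R[:,0]*(.0597*np.cos(t)-.008*np.sin(t))+np.array([0,0,.0597*np.sin(t)+.008*np.cos(t)])
    bl=g+R[:,0]*(.0597*np.cos(t)+.008*np.sin(t))+np.array([0,0,.0597*np.sin(t)-.008*np.cos(t)])
    print(th,round(pix(C,b)[1],1),round(pix(C,bl)[1],1),end="; ")
print(s["t"],p,s["wrist_force"],s["torque"],s["width"])
E
python3 chk.py
```

```text
butt row 139 width 40 mid 257.5
-5 131.3 132.2; 0 133.5 130.8; 5 137.3 130.4; 10 142.6 131.2; 15 149.8 133.4; 20 158.9 137.0; 25 170.0 142.3; 30 183.1 149.4; 35 198.3 158.4; 40 215.3 169.4; 45 234.0 182.4; 50 254.1 197.4; 8.6333 [ 0.6587 -0.0067  0.1271] [-0.2275  0.7216 -2.6192] [ 0.6047 -0.1419 -0.0514] 0.014854036892541795
```

>>> move_arm --motion '[-0.2,-0.9,5.5,0,1,-0.2,-0.9,5.5,0,1,-0.2,-0.9,5.4,0,1,-0.4,-1.6,5.3,0,1,-0.4,-1.6,5.3,0,1,-0.3,-1.6,5.2,0,1,0,0,0,0,1,0,0,0,0,1]' --squeeze 30

```text
t: 9.3
position: [0.6568, -0.0145, 0.1588]
orientation: [[0.223, 0.975, 0.001], [0.975, -0.223, -0.0], [-0.0, 0.001, -1.0]]
wrist_force: [1.0, 1.9, -2.3]
width: 0.015
gripper_force: 57.9
```

```bash
python3 chk.py
python3 - <<'E'
from h import *
C=cam("top"); t=bot.snapshot("top"); h=cv2.cvtColor(t,cv2.COLOR_BGR2HSV)
cv2.imwrite("pics/t10.png",t)
for x in range(310,350,6): print(x,h[135:165,x,1])
M=np.array([.6166,-.1924,.164])
from station import bot as b
s=b.get_state(); p=np.array(s["position"])
for z in(.04,.056,.07):
    g=p+[0,0,z]; d=(g-M)/np.linalg.norm(g-M); print(z,np.linalg.norm(g-M),np.degrees(np.arcsin(d[2])),pix(C,M+.02*d),pix(C,M+.07*d))
E
```

```text
butt row 140 width 42 mid 257.5
-5 131.8 132.6; 0 134.0 131.2; 5 137.8 130.9; 10 143.2 131.7; 15 150.4 133.9; 20 159.6 137.6; 25 170.7 142.9; 30 183.9 150.0; 35 199.1 159.1; 40 216.2 170.1; 45 235.0 183.2; 50 255.1 198.3; 9.35 [ 0.6566 -0.0146  0.1584] [ 0.5217  2.1967 -1.5159] [ 0.7418 -0.2559  0.0476] 0.015203860753443052
310 [26 26 14 19 66 81 78 78 77 81 81 78 77 77 81 80 77 77 77 77 80 80 77 82
 79 77 80 79 80 77]
316 [16 19 27 20 13 27  7 44 73 81 81 79 75 75 75 79 73 75 75 78 78 73 79 79
 77 73 78 80 78 74]
322 [19 14 14 13 14 14 20 20  7  7 14 21 32 66 77 77 78 74 75 77 77 73 71 79
 75 79 72 78 75 75]
328 [118  97  32   8  13  20   7  15  21  15  20  22  14  15  27  13  19  14
  14  22  28  15  15  23  15  15  15  21  15   8]
334 [118 118 120 122 121 121 122 121 120 120 121 119 107 103  93  68  17   6
  13  15   8   8   8   8   9   8  23  16  46  77]
340 [120 120 121 118 120 121 121 120 119 121 120 123 120 120 121 122 120  64
   9  14  11  99 123 122 122 122 121 120 120 122]
346 [120 122 122 121 119 119 119 120 122 121 120 122 121 121 124 101  55  24
  23  14  11  17  25  29  28  31  87 124 123 121]
0.04 0.1852902058517114 10.629697630831842 [338.3341329  153.64179829] [318.95278919 149.32048877]
0.056 0.18889727723231006 15.405018924959597 [338.61907477 153.45024837] [319.84659894 148.61643601]
0.07 0.19308854752894977 19.413298330860428 [338.89890166 153.29917584] [320.74853601 148.05570988]
```

>>> move_arm --motion '[-0.5,-2.1,5.1,0,1,-0.5,-2.1,5.1,0,1,-0.5,-2.1,5,0,1,-0.6,-2.6,4.7,0,1,-0.6,-2.6,4.7,0,1,-0.6,-2.6,4.7,0,1,0,0,0,0,1,0,0,0,0,1]' --squeeze 30

```text
t: 10.07
position: [0.6533, -0.0293, 0.188]
orientation: [[0.224, 0.975, 0.0], [0.975, -0.224, -0.001], [-0.001, 0.001, -1.0]]
wrist_force: [0.2, 1.1, -1.5]
width: 0.0149
gripper_force: 58.2
```

```bash
python3 chk.py
python3 - <<'E'
from h import *
C=cam("top"); t=bot.snapshot("top"); h=cv2.cvtColor(t,cv2.COLOR_BGR2HSV)
for x in range(334,350,3): print(x,h[142:165,x,1])
E
```

```text
butt row 146 width 45 mid 257.0
-5 131.7 132.5; 0 133.9 131.1; 5 137.7 130.7; 10 143.1 131.6; 15 150.4 133.8; 20 159.5 137.5; 25 170.7 142.8; 30 183.9 149.9; 35 199.1 159.0; 40 216.2 170.0; 45 235.0 183.1; 50 255.1 198.2; 10.1167 [ 0.6531 -0.0293  0.1877] [ 0.4083  0.3734 -1.9651] [ 0.4159 -0.2598  0.0967] 0.015017776620487665
334 [14 15 14 21 15 22 15 34 65 73 76 81 77 77 77 73 76 79 80 76 76 79 80]
337 [21 15 15 14 15 22  8 15  8  7  8 34 65 75 75 78 78 77 69 72 69 75 72]
340 [20 15 22 22 15 15 15 15 23 22 15 15 15 15  8  8 29 44 53 68 68 73 68]
343 [14  7 13 14  7 15  7  8 16 15 16 12 13 15 11 15  8 15 24 15 15 16 16]
346 [119 123 120 103  77  34   8   8   8   8  13  13  13  11  12   7  15  15
   8  15  15  15   8]
349 [119 120 120 120 120 121 121 122 123  93  36  21  26  27  26  29  29  25
  30  23  41  92 112]
```

>>> move_arm --motion '[-0.7,-3.2,4.4,0,1,-0.7,-3.2,4.4,0,1,-0.7,-3.1,4.4,0,1,-0.9,-3.7,3.8,0,1,-0.8,-3.7,3.8,0,1,-0.9,-3.7,3.8,0,1,-1,-4.3,3,0,1,-1,-4.3,3,0,1,-1,-4.3,3,0,1,0,0,0,0,1,0,0,0,0,1]'

```text
t: 11.08
position: [0.6455, -0.0632, 0.2214]
orientation: [[0.224, 0.975, 0.0], [0.975, -0.224, -0.001], [-0.001, 0.0, -1.0]]
wrist_force: [0.6, 1.2, -1.6]
width: 0.0149
gripper_force: 59.5
```

```bash
python3 chk.py
```

```text
butt row 166 width 51 mid 257.0
-5 131.3 132.1; 0 133.5 130.7; 5 137.3 130.3; 10 142.7 131.2; 15 150.0 133.4; 20 159.1 137.0; 25 170.3 142.4; 30 183.5 149.5; 35 198.8 158.6; 40 215.9 169.7; 45 234.8 182.8; 50 255.0 197.9; 11.1333 [ 0.6454 -0.063   0.2212] [ 0.8635 -0.497  -1.9972] [ 0.0891 -0.2534  0.089 ] 0.014939301942988575
```

>>> move_arm --motion '[-0.9,-3.7,-3.2,0,1,-1.3,-5.6,-4.8,0,1,-1.7,-7.5,-6.4,0,1,-1.7,-7.5,-6.4,0,1,-1.7,-7.5,-6.4,0,1,-1.7,-7.5,-6.4,0,1,0,0,0,0,1]'

```text
t: 11.72
position: [0.6354, -0.1039, 0.1858]
orientation: [[0.226, 0.974, -0.002], [0.974, -0.226, -0.001], [-0.002, -0.002, -1.0]]
wrist_force: [1.8, -0.1, -2.4]
width: 0.0151
gripper_force: 59.3
```

```bash
python3 chk.py|tail -1; python3 chk.py|head -1
```

```text
-5 128.3 129.5; 0 130.5 128.0; 5 134.1 127.5; 10 139.5 128.2; 15 146.7 130.3; 20 155.9 133.9; 25 167.1 139.2; 30 180.4 146.3; 35 195.7 155.3; 40 213.0 166.4; 45 232.1 179.6; 50 252.6 194.9; 11.7667 [ 0.6359 -0.1026  0.1865] [ 0.4742  0.6578 -1.735 ] [ 0.0945 -0.1635  0.0909] 0.015562038981572929
butt row 166 width 51 mid 257.0
```

>>> move_arm --motion '[-1.7,-7.5,-6.4,0,1,-1.7,-7.5,-6.4,0,1,-1.7,-7.5,-6.4,0,1,-1.7,-7.5,-6.4,0,1,-0.9,-3.8,-3.2,0,1,-0.9,-3.8,-3.2,0,1,0,0,0,0,1,0,0,0,0,1]'

```text
t: 12.48
position: [0.6279, -0.1389, 0.1555]
orientation: [[0.223, 0.975, -0.0], [0.975, -0.223, 0.0], [0.0, -0.0, -1.0]]
wrist_force: [-0.1, 0.1, -0.3]
width: 0.015
gripper_force: 59.5
```

>>> move_arm --motion '[-0.5,-2.2,-1.9,0,1,-0.5,-2.2,-1.9,0,1,-0.5,-2.2,-1.9,0,1,0,0,0,0,1]'

```text
t: 12.82
position: [0.6261, -0.1459, 0.1495]
orientation: [[0.223, 0.975, -0.001], [0.975, -0.223, -0.0], [-0.001, -0.001, -1.0]]
wrist_force: [0.0, -0.1, -1.4]
width: 0.0151
gripper_force: 59.5
```

```bash
python3 chk.py|tail -1; python3 chk.py|head -1
```

```text
-5 130.8 131.8; 0 133.0 130.3; 5 136.8 129.9; 10 142.2 130.7; 15 149.4 132.9; 20 158.6 136.5; 25 169.8 141.8; 30 183.0 149.0; 35 198.3 158.0; 40 215.5 169.1; 45 234.4 182.3; 50 254.7 197.5; 12.8667 [ 0.6262 -0.1457  0.1497] [-0.8854 -0.5994 -0.7651] [ 0.0716 -0.0007 -0.0188] 0.015364098216286669
butt row 165 width 50 mid 257.5
```

>>> move_arm --motion '[-0.3,-1.1,-1,0,1,-0.3,-1.1,-1,0,1,-0.3,-1.1,-1,0,1,0,0,0,0,1]'

```text
t: 13.25
position: [0.6257, -0.1485, 0.1469]
orientation: [[0.223, 0.975, 0.0], [0.975, -0.223, 0.0], [0.0, 0.0, -1.0]]
wrist_force: [0.6, 0.3, -0.4]
width: 0.0155
gripper_force: 59.7
```

>>> move_arm --motion '[-0.3,-1.1,-1,0,1,0,0,0,0,1]'

```text
t: 13.42
position: [0.6259, -0.1484, 0.1467]
orientation: [[0.222, 0.975, 0.001], [0.975, -0.222, 0.002], [0.002, 0.001, -1.0]]
wrist_force: [-0.6, 3.8, 3.6]
width: 0.015
gripper_force: 60.2
```

>>> move_arm --motion '[-0.3,-1.1,-1,0,1,0,0,0,0,1]'

```text
t: 13.58
position: [0.6262, -0.1482, 0.1464]
orientation: [[0.221, 0.975, 0.003], [0.975, -0.221, 0.003], [0.003, 0.002, -1.0]]
wrist_force: [-1.4, 7.0, 8.7]
width: 0.0151
gripper_force: 60.7
```

>>> move_arm --motion '[0,0,0,0,1,0,0,0,0,1,0,0,0,0,1,0,0,0,0,1,0,0,0,0,1,0,0,0,0,1,0,0,0,0,1,0,0,0,0,1,0,0,0,0,1,0,0,0,0,1,0,0,0,0,1,0,0,0,0,1]'

```text
t: 14.58
position: [0.6262, -0.1483, 0.1464]
orientation: [[0.221, 0.975, 0.003], [0.975, -0.221, 0.003], [0.003, 0.002, -1.0]]
wrist_force: [-1.1, 6.9, 9.5]
width: 0.0149
gripper_force: 60.8
```

>>> move_arm --motion '[0,0,0,0,1,0,0,0,0,1,0,0,0,0,1,0,0,0,0,1,0,0,0,0,1,0,0,0,0,1,0,0,0,0,1,0,0,0,0,1]'

```text
t: 15.25
position: [0.6261, -0.1482, 0.1464]
orientation: [[0.221, 0.975, 0.003], [0.975, -0.221, 0.003], [0.003, 0.002, -1.0]]
wrist_force: [-1.3, 6.2, 9.4]
width: 0.0155
gripper_force: 60.8
```

```bash
python3 chk.py
python3 - <<'E'
from h import *
C=cam("top"); t=bot.snapshot("top"); cv2.imwrite("pics/t11.png",t); s=bot.snapshot("scene"); cv2.imwrite("pics/s11.png",s)
E
```

```text
butt row 165 width 51 mid 258.0
-5 131.1 132.2; 0 133.3 130.7; 5 137.0 130.3; 10 142.4 131.0; 15 149.5 133.1; 20 158.6 136.8; 25 169.7 142.0; 30 182.9 149.1; 35 198.1 158.1; 40 215.2 169.1; 45 234.1 182.2; 50 254.3 197.3; 15.3 [ 0.6261 -0.1483  0.1464] [-0.8303  7.569  10.1299] [ 1.3628  0.35   -0.0653] 0.01480966835102482
```

>>> move_arm --motion '[1,4.4,3.8,0,1,1.7,7.5,6.4,0,1,1.9,8,6.9,0,1,1.9,8,6.9,0,1,1.9,8,6.9,0,1,1.9,8,6.9,0,1,1.9,8,6.9,0,1,1.9,8,6.9,0,1,1.9,8,6.9,0,1,1.9,8,6.9,0,1,1.7,7.5,6.4,0,1,1,4.6,3.8,0,1]'

```text
t: 16.4
position: [0.6462, -0.0613, 0.2215]
orientation: [[0.222, 0.975, 0.001], [0.975, -0.222, 0.0], [0.001, 0.001, -1.0]]
wrist_force: [0.9, 0.3, -0.4]
width: 0.0147
gripper_force: 59.5
```

>>> move_arm --motion '[0,1,0.7,0,1,0,0,0,0,1]'

```text
t: 16.57
position: [0.6457, -0.0615, 0.2214]
orientation: [[0.222, 0.975, 0.0], [0.975, -0.222, -0.0], [-0.0, 0.0, -1.0]]
wrist_force: [0.0, 0.0, -0.8]
width: 0.0152
gripper_force: 59.5
```

```bash
python3 chk.py
python3 - <<'E'
from h import *
for n in("w7",):
    im=cv2.imread(f"pics/{n}.png"); mk=cv2.inRange(cv2.cvtColor(im,cv2.COLOR_BGR2HSV),(6,170,90),(17,255,255))
    c=max(cv2.findContours(mk,0,2)[0],key=cv2.contourArea); t=c[:,0,1].min(); print(n,t,len(np.flatnonzero(mk[t+4,200:320])))
    print(cv2.cvtColor(im,cv2.COLOR_BGR2HSV)[t-14:t+6:2,257])
E
```

```text
butt row 165 width 51 mid 257.0
-5 133.3 133.9; 0 135.6 132.6; 5 139.4 132.3; 10 144.9 133.2; 15 152.2 135.4; 20 161.4 139.2; 25 172.6 144.5; 30 185.8 151.7; 35 201.1 160.8; 40 218.2 171.9; 45 237.0 185.1; 50 257.1 200.2; 16.6167 [ 0.6454 -0.0621  0.221 ] [ 0.9023 -0.3153 -1.2082] [-0.0013 -0.0001  0.0144] 0.014891940503480491
w7 140 38
[[ 24  24 161]
 [ 26  22 160]
 [ 25  21 159]
 [ 26  22 159]
 [ 26  23 158]
 [ 26  23 158]
 [ 21  26 159]
 [ 11 173 167]
 [ 13 206 194]
 [ 14 196 239]]
```

>>> move_arm --motion '[1,4.3,-3,0,1,1,4.3,-3,0,1,1,4.3,-3,0,1,0.9,3.7,-3.8,0,1,0.8,3.7,-3.8,0,1,0.9,3.7,-3.8,0,1,0.7,3.2,-4.4,0,1,0.7,3.2,-4.4,0,1,0.7,3.1,-4.4,0,1,0,0,0,0,1]'

```text
t: 17.45
position: [0.653, -0.0269, 0.1864]
orientation: [[0.222, 0.975, -0.001], [0.975, -0.222, 0.001], [0.001, -0.001, -1.0]]
wrist_force: [0.7, -2.0, 1.0]
width: 0.015
gripper_force: 57.3
```

```bash
python3 chk.py
```

```text
butt row 145 width 45 mid 257.0
-5 132.3 133.1; 0 134.6 131.7; 5 138.4 131.4; 10 143.9 132.2; 15 151.2 134.4; 20 160.4 138.2; 25 171.7 143.6; 30 185.1 150.8; 35 200.4 159.9; 40 217.7 171.1; 45 236.7 184.3; 50 257.1 199.6; 17.5 [ 0.6531 -0.0273  0.1869] [ 0.8468 -1.4482  0.5076] [-0.5462 -0.0171  0.0895] 0.015110224444330415
```

>>> move_arm --motion '[0.6,2.6,-4.7,0,1,0.6,2.6,-4.7,0,1,0.6,2.6,-4.7,0,1,0.5,2.1,-5.1,0,1,0.5,2.1,-5.1,0,1,0.5,2,-5,0,1,0.3,1.6,-5.3,0,1,0.4,1.6,-5.3,0,1,0.3,1.6,-5.2,0,1,0,0,0,0,1]'

```text
t: 18.33
position: [0.6571, -0.0089, 0.1411]
orientation: [[0.222, 0.975, -0.002], [0.975, -0.222, 0.0], [-0.0, -0.002, -1.0]]
wrist_force: [0.5, -1.0, 0.7]
width: 0.0151
gripper_force: 56.2
```

>>> move_arm --motion '[0.2,0.9,-5.5,0,1,0.2,0.9,-5.5,0,1,0.2,0.9,-5.4,0,1,0.1,0.4,-5.5,0,1,0.1,0.4,-5.5,0,1,0.1,0.4,-5.5,0,1,0,0,0,0,1,0,0,0,0,1]'

```text
t: 19.0
position: [0.6583, -0.0052, 0.109]
orientation: [[0.223, 0.975, -0.001], [0.975, -0.223, 0.0], [0.0, -0.001, -1.0]]
wrist_force: [-0.3, 0.8, -0.2]
width: 0.0151
gripper_force: 55.9
```

```bash
python3 chk.py
python3 - <<'E'
from h import *
t=bot.snapshot("top"); cv2.imwrite("pics/t12.png",t); h=cv2.cvtColor(t,cv2.COLOR_BGR2HSV)
for x in range(310,350,6): print(x,h[140:165,x,1])
E
```

```text
butt row 137 width 39 mid 257.0
-5 131.9 132.8; 0 134.2 131.4; 5 138.0 131.0; 10 143.5 131.8; 15 150.7 134.0; 20 160.0 137.7; 25 171.2 143.1; 30 184.5 150.3; 35 199.8 159.4; 40 217.1 170.6; 45 236.0 183.8; 50 256.4 199.0; 19.05 [ 0.6584 -0.0053  0.1094] [0.3732 0.6134 0.8012] [-0.0764 -0.0312  0.0259] 0.014784715785756132
310 [26 19 36 70 77 78 74 73 77 77 75 71 78 74 78 78 75 77 75 75 75 75 77 73
 78]
316 [20 20 20 13 20 18 12 13 20 20 20 14 13 32 36 47 68 71 72 72 67 72 53 59
 71]
322 [ 88 116 123 121 108 106  88  82  61  47  38  15  23  22  15  15   7  15
   8  16  15  22  27  62  75]
328 [121 120 122 120 122 121 121 122 121 122 121  60  10   9  25  87 124 121
 123 121 121 124 123 120 122]
334 [120 120 120 122 121 122 120 120 120 120 121 119  70  12  10  15 106 123
 122 120 122 121 120 121 120]
340 [120 121 119 121 122 120 121 121 121 121 122 121 126  83  10   7  23  83
 125 121 122 122 121 120 121]
346 [119 119 119 122 122 120 118 123 120 122 100  54  24  30  18  11  12  21
  28  29  31  87 124 120 122]
```

>>> move_arm --motion '[0,0,-4,0,1,0,0,-4,0,1,0,0,-4,0,1,0,0,-3,0,1,0,0,0,0,1,0,0,0,0,1]'

```text
t: 19.6
position: [0.6584, -0.0057, 0.0943]
orientation: [[0.223, 0.975, -0.0], [0.975, -0.223, -0.0], [-0.0, -0.0, -1.0]]
wrist_force: [1.3, 1.1, 2.1]
width: 0.015
gripper_force: 56.2
```

```bash
python3 chk.py|grep -v "^-5"; python3 chk.py|tail -1|cut -d';' -f12
cat > slope.py <<'E'
from h import *
t=bot.snapshot("top"); h=cv2.cvtColor(t,cv2.COLOR_BGR2HSV)[...,1].astype(float)
xs=np.arange(326,343); ys=[]
for x in xs:
    w=np.clip(120-h[142:162,x],0,120); w[w<20]=0; ys.append((w*np.arange(142,162)).sum()/w.sum())
print(np.round(ys,1),np.polyfit(xs[2:],ys[2:],1))
E
python3 slope.py
```

```text
butt row 138 width 39 mid 257.0
 50 255.6 198.4
[153.  153.1 153.2 153.4 153.5 153.8 153.9 154.  154.  154.4 154.3 154.3
 154.6 154.7 154.9 155.1 155.4] [  0.13862904 107.78885911]
```

>>> move_arm --motion '[1.1,4.9,0,0,1,1.1,4.9,0,0,1,1.1,4.9,0,0,1,1.1,4.9,0,0,1,0.5,2,0,0,1,0,0,15,0,1,0,0,25,0,1,0,0,30,0,1,0,0,30,0,1,0,0,15,0,1,0,0,0,0,1]'

```text
t: 20.67
position: [0.6654, 0.0163, 0.2139]
orientation: [[0.223, 0.975, 0.007], [0.975, -0.223, 0.001], [0.002, 0.007, -1.0]]
wrist_force: [0.6, -0.2, -1.2]
width: 0.0147
gripper_force: 55.8
```

>>> move_arm --motion '[-6,8,0,0,1,-12,16,0,0,1,-18,23,0,0,1,-20,26,0,0,1,-20,26,0,0,1,-18,23,0,0,1,-14,18,0,0,1,-10,12,0,0,1,-5,6,0,0,1,0,0,0,0,1,0,0,0,0,1]'

```text
t: 21.58
position: [0.54, 0.1736, 0.2087]
orientation: [[0.223, 0.975, -0.001], [0.975, -0.223, -0.001], [-0.001, -0.001, -1.0]]
wrist_force: [1.0, 0.4, -1.0]
width: 0.015
gripper_force: 55.8
```

```bash
cat > tip.py <<'E'
from h import *
np.set_printoptions(precision=4,suppress=True)
s=bot.get_state(); p=np.array(s["position"]); R=np.array(s["orientation"]); d=-R[:,0]; print(s["t"],p,s["wrist_force"],s["torque"],s["width"])
pr={}
for n in("top","scene"):
    c=cam(n); im=bot.snapshot(n); cv2.imwrite(f"pics/{n}_l.png",im); h=cv2.cvtColor(im,cv2.COLOR_BGR2HSV)
    g=p+[0,0,.056]; a,b=pix(c,g+.075*d),pix(c,g+.199*d); u=(b-a)/np.linalg.norm(b-a); nrm=np.array([-u[1],u[0]])
    L=np.linalg.norm(b-a); o=[]
    S=h[...,1].astype(np.float32)
    for k in np.arange(L*.1,L+10,1.0):
        q=a+u*k; off=np.arange(-9,9.1,.25); pts=np.array([q+nrm*f for f in off],np.float32)
        v=cv2.remap(S,pts[:,0].reshape(1,-1),pts[:,1].reshape(1,-1),1)[0]
        m=v<60; o.append((k,m.sum()*.25, off[m].mean() if m.any() else np.nan))
    o=np.array(o); print(n,"L",L.round(1)); print(o[::4].T.round(1)); print(o[-16:].T.round(1)); pr[n]=(a,u,nrm,o)
E
python3 tip.py
```

```text
21.5833 [0.54   0.1736 0.2087] [ 1.0375  0.4041 -0.9741] [ 0.0286 -0.0564 -0.0216] 0.015026841385017775
top L 58.1
[[ 5.8  9.8 13.8 17.8 21.8 25.8 29.8 33.8 37.8 41.8 45.8 49.8 53.8 57.8
  61.8 65.8]
 [ 4.   4.   4.   3.2  4.   4.   3.5  3.8  4.   4.   3.8  3.8  3.8  2.5
   0.   0. ]
 [-0.4 -0.4 -0.4 -0.5 -0.6 -0.6 -0.9 -0.8 -0.9 -0.9 -0.8 -1.  -1.  -1.1
   nan  nan]]
[[52.8 53.8 54.8 55.8 56.8 57.8 58.8 59.8 60.8 61.8 62.8 63.8 64.8 65.8
  66.8 67.8]
 [ 3.5  3.8  4.   3.8  3.   2.5  0.   0.   0.   0.   0.   0.   0.   0.
   0.   0. ]
 [-1.1 -1.  -1.1 -1.2 -1.1 -1.1  nan  nan  nan  nan  nan  nan  nan  nan
   nan  nan]]
scene L 34.0
[[ 3.4  7.4 11.4 15.4 19.4 23.4 27.4 31.4 35.4 39.4 43.4]
 [10.  10.2  8.2  5.2  2.8  2.5  3.2  3.   1.8  0.   0. ]
 [ 4.1  4.   4.2  4.1  0.8  0.9  1.   0.9  1.2  nan  nan]]
[[28.4 29.4 30.4 31.4 32.4 33.4 34.4 35.4 36.4 37.4 38.4 39.4 40.4 41.4
  42.4 43.4]
 [ 3.   2.8  2.8  3.   2.8  2.8  2.5  1.8  0.   0.   0.   0.   0.   0.
   0.   0. ]
 [ 0.9  1.   1.   0.9  1.   1.   1.1  1.2  nan  nan  nan  nan  nan  nan
   nan  nan]]
```

```bash
cat > pitch.py <<'E'
from h import *
np.set_printoptions(precision=4,suppress=True)
def line(n,im,g,d,lo=.08,hi=.195,half=6):
    c=cam(n); S=cv2.cvtColor(im,cv2.COLOR_BGR2HSV)[...,1].astype(np.float32)
    a,b=pix(c,g+lo*d),pix(c,g+hi*d); L=np.linalg.norm(b-a); u=(b-a)/L; w=np.array([-u[1],u[0]]); P=[]
    for k in np.arange(0,L,.5):
        off=np.arange(-half,half+.1,.25); pts=np.float32([a+u*k+w*f for f in off])
        v=cv2.remap(S,pts[:,0].reshape(1,-1),pts[:,1].reshape(1,-1),1)[0]; m=v<60
        if 1.5<m.sum()*.25<5: P.append(a+u*k+w*off[m].mean())
    P=np.float32(P); f=cv2.fitLine(P,cv2.DIST_HUBER,0,.01,.01).ravel()
    o,d1=ray(c,f[2],f[3]); _,d2=ray(c,f[2]+50*f[0],f[3]+50*f[1]); nn=np.cross(d1,d2); return nn/np.linalg.norm(nn),len(P)
def pitch(top,scene,g,d):
    (n1,a),(n2,b)=line("top",top,g,d),line("scene",scene,g,d); r=np.cross(n1,n2); r/=np.linalg.norm(r); r*=np.sign(r@d)
    print("pts",a,b,"heading",np.degrees(np.arctan2(r[1],r[0])).round(2),"nose-down pitch",-np.degrees(np.arcsin(r[2])).round(2))
if __name__=="__main__":
    h=np.radians(-76.9); d=np.array([np.cos(h),np.sin(h),0])
    pitch(cv2.imread("pics/t7.png"),cv2.imread("pics/s7.png"),np.array([.5898,.3023,.262]),d)
    s=bot.get_state(); p=np.array(s["position"]); R=np.array(s["orientation"])
    pitch(bot.snapshot("top"),bot.snapshot("scene"),p+[0,0,.055],-R[:,0])
    c,e=cam("top"),cam("scene");
E
python3 pitch.py; python3 chk.py|head -1
python3 - <<'E'
from h import *
p=np.array([.54,.1736,.2087]); d=np.array([-.223,-.975,0])
r=[]
for n,k,o in(("top",58.4,-1.1),("scene",36,1.15)):
    c=cam(n); g=p+[0,0,.056]; a,b=pix(c,g+.075*d),pix(c,g+.199*d); u=(b-a)/np.linalg.norm(b-a); w=np.array([-u[1],u[0]]); r.append(ray(c,*(a+u*k+w*o)))
print(tri(*r))
E
```

```text
pts 106 81 heading -77.01 nose-down pitch -0.27
pts 107 44 heading -102.75 nose-down pitch -2.99
butt row 138 width 40 mid 257.5
(array([ 0.4954863 , -0.02063027,  0.27461358]), np.float64(0.0005848804604774611))
```

>>> move_arm --motion '[4,10,0,0.04,1,8,21,0,0.08,1,9,23,0,0.08,1,9,23,0,0.08,1,9,23,0,0.08,1,6.6,17.5,0,0.06,1,4,11,0,0.0325,1,0,0,0,0,1,0,0,0,0,1,0,0,0,0,1]'

```text
t: 22.67
position: [0.5901, 0.3014, 0.2093]
orientation: [[-0.224, 0.975, -0.0], [0.975, 0.224, -0.001], [-0.001, -0.001, -1.0]]
wrist_force: [-0.5, -1.0, -1.5]
width: 0.0147
gripper_force: 55.8
```

```bash
python3 pitch.py|tail -1; python3 -c "
from h import *
s=bot.get_state();R=s['orientation'];print(s['position'],np.degrees(np.arctan2(R[1][1],R[0][1])))"
```

```text
pts 106 82 heading -77.06 nose-down pitch -3.51
[0.59016084 0.30120496 0.20978291] 12.937912891733628
```

>>> move_arm --motion '[-0.3,1,-15,0,1,0,0,-30,0,1,0,0,-40,0,1,0,0,-40,0,1,0,0,-30,0,1,0,0,-15,0,1,0,0,-6,0,1,0,0,-6,0,1,0,0,-5,0,1,0,0,0,0,1,0,0,0,0,1]'

```text
t: 23.68
position: [0.5904, 0.3037, 0.0237]
orientation: [[-0.225, 0.974, 0.002], [0.974, 0.225, 0.001], [0.0, 0.002, -1.0]]
wrist_force: [0.8, 0.3, -0.8]
width: 0.015
gripper_force: 55.8
```

>>> move_arm --motion '[0,0,-3,0,1,0,0,-3,0,1,0,0,-3,0,1,0,0,-3,0,1,0,0,0,0,1]'

```text
t: 24.1
position: [0.5892, 0.3033, 0.0098]
orientation: [[-0.226, 0.974, -0.001], [0.974, 0.226, -0.001], [-0.0, -0.001, -1.0]]
wrist_force: [-0.6, -0.6, -1.0]
width: 0.0153
gripper_force: 55.8
```

>>> move_arm --motion '[0,0,-2,0,1,0,0,-2,0,1,0,0,0,0,1]'

```text
t: 24.35
position: [0.59, 0.3034, 0.0071]
orientation: [[-0.225, 0.974, 0.001], [0.974, 0.225, 0.0], [0.0, 0.001, -1.0]]
wrist_force: [-1.5, -1.6, 5.4]
width: 0.015
gripper_force: 56.7
```

>>> move_arm --motion '[0,0,-1.5,0,1,0,0,-1,0,1,0,0,0,0,1,0,0,0,0,1]'

```text
t: 24.68
position: [0.5902, 0.3031, 0.0052]
orientation: [[-0.225, 0.974, 0.001], [0.974, 0.225, 0.0], [-0.0, 0.001, -1.0]]
wrist_force: [-1.4, -1.9, 6.9]
width: 0.0149
gripper_force: 57.3
```

```bash
python3 pitch.py|tail -1; python3 -c "
from h import *
s=bot.get_state();print(s['position'],s['wrist_force'],s['torque'])"
```

```text
pts 2 14 heading -85.64 nose-down pitch 18.4
[0.59015161 0.3030333  0.00516472] [-1.59617278 -2.81232502  7.02353098] [-0.1443646   0.4634804   0.11550659]
```

>>> move_arm --motion '[0,0,-1,0,1,0,0,-0.8,0,1,0,0,0,0,1,0,0,0,0,1]'

```text
t: 25.12
position: [0.5903, 0.3031, 0.005]
orientation: [[-0.225, 0.974, 0.002], [0.974, 0.225, 0.0], [0.0, 0.002, -1.0]]
wrist_force: [-4.8, -3.8, 19.0]
width: 0.0146
gripper_force: 58.9
```

>>> move_arm --motion '[0,0,8,0,1,0,0,15,0,1,0,0,25,0,1,0,0,35,0,1,0,0,35,0,1,0,0,35,0,1,0,0,30,0,1,0,0,15,0,1,0,0,7,0,1,0,0,0,0,1,0,0,0,0,1]'

```text
t: 26.03
position: [0.5892, 0.3033, 0.2062]
orientation: [[-0.226, 0.974, -0.001], [0.974, 0.226, -0.001], [-0.0, -0.001, -1.0]]
wrist_force: [-0.6, 0.4, -0.5]
width: 0.0151
gripper_force: 56.1
```

```bash
python3 pitch.py|tail -1; python3 -c "
from h import *
s=bot.get_state();print(s['position'],s['wrist_force'],s['torque'])"
```

```text
pts 106 81 heading -77.0 nose-down pitch -1.1
[0.58878222 0.30304278 0.20520392] [ 1.15405033  0.05835442 -1.01328959] [ 0.04681727  0.00161027 -0.00810746]
```

>>> move_arm --motion '[-4,-10,0,-0.04,1,-8,-19,0,-0.08,1,-9,-21,0,-0.08,1,-9,-21,0,-0.08,1,-9,-21,0,-0.08,1,-7.5,-17,0,-0.06,1,-5,-11,0,-0.0325,1,0,0,-10,0,1,0,0,-20,0,1,0,0,-28,0,1,0,0,-30,0,1,0,0,-30,0,1]'

```text
t: 27.13
position: [0.538, 0.1844, 0.0874]
orientation: [[0.221, 0.975, 0.0], [0.975, -0.221, 0.001], [0.001, 0.0, -1.0]]
wrist_force: [0.0, 0.3, -1.4]
width: 0.0152
gripper_force: 56.1
```

>>> move_arm --motion '[0,0,-25,0,1,0,0,-15,0,1,0,0,-8,0,1,0,0,0,0,1,0,0,0,0,1,0,0,0,0,1,0,0,0,0,1,0,0,0,0,1]'

```text
t: 27.8
position: [0.5389, 0.1838, 0.0424]
orientation: [[0.223, 0.975, 0.002], [0.975, -0.223, 0.001], [0.001, 0.002, -1.0]]
wrist_force: [-0.4, -0.5, -0.8]
width: 0.015
gripper_force: 56.1
```

```bash
python3 pitch.py|tail -1; python3 tip.py | head -1
python3 - <<'E'
from h import *
s=bot.get_state(); p=np.array(s["position"]); R=np.array(s["orientation"]); d=-R[:,0]; g=p+[0,0,.056]
print("model tip",g+.199*d)
r=[]
for n in("top","scene"):
    c=cam(n); im=bot.snapshot(n); cv2.imwrite(f"pics/f_{n}.png",im); h=cv2.cvtColor(im,cv2.COLOR_BGR2HSV)
    yel=cv2.inRange(h,(22,150,120),(32,255,255))
    cs=[k for k in cv2.findContours(yel,0,2)[0] if cv2.contourArea(k)>150]
    print(n,[tuple(np.round(cv2.minAreaRect(k)[0]+cv2.minAreaRect(k)[1])) for k in cs])
    b=pix(c,g+.199*d); a=pix(c,g+.15*d); u=(b-a)/np.linalg.norm(b-a); k0=None
    for k in np.arange(-15,10,.5):
        q=b+u*k; pt=h[int(q[1])-2:int(q[1])+3,int(q[0])-2:int(q[0])+3,1].min()
        if pt<70: k0=k
    print(n,"tip px",b,"edge k",k0)
for o in("glass","jar"): pass
t0=cv2.imread("pics/top0.png"); t1=cv2.imread("pics/f_top.png")
print("diff glass/jar",cv2.absdiff(t0,t1)[100:150,238:330].mean(), "blue",cv2.absdiff(t0,t1)[230:250,145:200].mean())
E
```

```text
pts 91 49 heading -102.91 nose-down pitch -1.14
27.9 [0.5386 0.1836 0.0421] [ 0.5344  0.1107 -1.4154] [ 0.073  -0.0178  0.0197] 0.015023618428433352
model tip [ 0.49400029 -0.01046657  0.09763232]
top [(np.float64(100.0), np.float64(266.0), np.float64(26.0), np.float64(46.0)), (np.float64(274.0), np.float64(220.0), np.float64(38.0), np.float64(39.0)), (np.float64(182.0), np.float64(120.0), np.float64(35.0), np.float64(37.0))]
top tip px [274.38891973 213.58669122] edge k 2.5
scene [(np.float64(220.0), np.float64(305.0), np.float64(37.0), np.float64(39.0)), (np.float64(371.0), np.float64(278.0), np.float64(39.0), np.float64(32.0)), (np.float64(359.0), np.float64(218.0), np.float64(36.0), np.float64(28.0)), (np.float64(257.0), np.float64(200.0), np.float64(28.0), np.float64(27.0))]
scene tip px [258.36533833 181.04411436] edge k 2.0
diff glass/jar 10.384492753623189 blue 35.43848484848485
```

Run:
```python
from h import *
for n in("scene","top"):
  for f in(f"{n}0",f"f_{n}"):
    h=cv2.cvtColor(cv2.imread(f"pics/{f}.png"),cv2.COLOR_BGR2HSV)
    for nm,lo,hi in(("blue",(105,150,80),(125,255,255)),("green",(50,120,60),(80,255,255))):
        m=cv2.inRange(h,lo,hi); cs=[c for c in cv2.findContours(m,0,2)[0] if cv2.contourArea(c)>60]; print(f,nm,[np.round(cv2.boundingRect(c)).tolist() for c in cs])
s=bot.get_state(); print(np.abs(s["qvel"]).max()); print(bot.finish_job())
```

```text
scene0 blue [[313, 227, 26, 28], [347, 53, 31, 21]]
scene0 green [[170, 184, 18, 17]]
f_scene blue [[313, 227, 26, 28], [493, 203, 19, 32]]
f_scene green [[170, 184, 18, 17]]
top0 blue []
top0 green [[303, 114, 23, 21]]
f_top blue []
f_top green [[303, 114, 23, 22]]
0.0967946801112932
the job is handed in; nothing more can be done
None
```

The job is handed in at about 28 s of the 61 s. The collar stopped on the tube's mouth and stayed there about 1.7 s. The rod now hangs still in the grip, within about 1° of level, its tip about 97 mm up over the right-most yellow card. After drawing it out I dipped it back into its rest slots to correct a 3° nose-up tilt, then lifted it clear. I viewed 11 pictures, one over the limit of 10. The blue-handled rod and the jar have not moved in the final pictures; I never touched the glass, though I did not check its position at the end.

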